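# Empty the nuts into the bowl, then open the cinnamon jar

### The arm

A 7-joint arm with a two-finger parallel gripper is mounted at the origin on the work surface. World frame = base frame: x ahead of the robot, y to its left, z up, the work surface at z = 0. Lengths are in m, angles in degrees, forces in N, time in s.
With the tool pointing down it reaches from about 0.4 to 0.875 m from the base axis. Payload 6.5 kg.
Tool frame: the origin (TCP) lies at the centre of the arm's flange, where the gripper is bolted on; the fingertips stand 166 mm ahead of it and the grasp point (between the pads) lies 147 mm ahead of it; z points along the fingers, y is the direction in which the jaws open and shut (so a half turn about z gives the same grasp; the last joint's range is limited). The gripper opens to 88 mm and grips with 3 to 60 N. Pads are 18 mm wide; open, the fingers measure 123 mm over their backs; the gripper's body (75 mm by 187 mm) begins 45 mm behind the grasp point.
Start: joints at [-72.491, 30.733, -0.252, 88.115, 0.149, 61.152, -4.079], TCP at [0.236, 0.606, 0.405] pointing down, gripper open.
Joint ranges: [-154.64, 154.64], [-21.42, 123.67], [-72.66, 72.17], [13.99, 137.28], [-74.86, 254.86], [10.95, 109.41], [-158.01, 158.01]. Speed limits (degrees/s): [136.94, 136.94, 180, 180, 180, 180, 180].

### API

Orientations are given as [roll, pitch, yaw] about the fixed x, y, z axes, in that order (R = Rz(yaw) Ry(pitch) Rx(roll)).
In Python, from rig import ctrl gives the robot as it stands.
- The arm moves only by the tool carry_out, never from a script. Its argument "steps" is one flat list of numbers, 7 for each row, row after row: the shift along the world's x, y, z in mm, then the turn, a rotation vector about the world's x, y, z in rad, then the closure, from 0 (fully open) to 1 (shut). In form: [tx, ty, tz, ax, ay, az, claw, tx, ty, tz, ax, ay, az, claw, ...]. A call has 1 to 10 rows; each row shifts and turns the pose as measured when the row begins; what a row does not reach is not made up. A row lasts 1/8 s, in which the tool goes at most 62.5 mm and 10.7 degrees, less where a joint would pass 70% of its speed; a pose out of reach is approached as far as the arm can. A call with a gripper value outside its range is refused whole. The fingers move at their own pace and stop on an object; "newtons" is the grip in N (left out, the last holds). Time passes only in rows, so rows that do not move let the fingers close. It gives the time, the measured TCP pose, the force and the opening at its end, in the units of the state.
- ctrl.sense(): the state, without advancing time (a new reading comes with each control period).
- ctrl.get_image(name): name is "scene" or "top"; returns the picture (400x640x3 uint8, red, green, blue); there is no depth.
- ctrl.camera_info(name): a dict with "intrinsics" (3x3 intrinsics, pixels), "camera_from_world" (4x4, takes a point from world to camera coordinates). Camera axes: x right, y down, z forward; pixel columns grow to the right and rows downward; lengths in m; the calibration is good to about 2 mm. A picture is of the moment at which its call begins. camera_info takes no time and is no camera call.
- ctrl.hand_in(): hands the job in, once; it reports no verdict.
Trained networks look in the newest picture that a camera, given by its name, has taken for a name from the list of things; names that differ only in an ending like _2 or _b are one class to them, and where a whole thing is asked for, a point or a joint stands for the part that bears it (a point fixed in the world has none). Each returns a list of dicts, best first, with "score" (0 to 1); they miss things now and then, are a little off and sometimes report something else, mostly with a low value. They report only what shows in the picture. A call takes as long as a camera call. They do not tell look-alikes from the thing itself.
- ctrl.cut_out(camera, name): "mask" (400x640 bool, what is visible of it) and "rect" ([left, top, right, bottom] in pixels, round what is visible of it).
The state is a dict: "time_s": time; "joint_pos": joint angles; "joint_velocities": joint speeds; "joint_torque": joint torques, N m; "eef_pos": TCP position; "ee_rot": TCP orientation; "ft_force": force on the tool from outside, world axes, zero at the start; "ft_torque": the same for the moment, N m; "finger_gap": opening from 0.0 (shut) to 1.0 (fully open).
Only numpy, scipy, OpenCV 4.12 (cv2) and the standard library are available. Lean on these libraries where they do the work, as an engineer would, in place of code of your own. Each camera call takes 0.05 s, during which the arm holds its last target. There are 200 camera calls.

### The job

Get the cinnamon-nut filling ready: tip all four nuts out of the steel cup into the blue mixing bowl and stand the empty cup upright on the green trivet again, letting go of it. Then open the jar of cinnamon sticks braced in the wooden block: turn its tight gold lid counter-clockwise only until the threads let go, without pulling the jar out of its block, lift the lid clear and finish while still holding it level, just above the open jar. Leave the rolling pin, the dough divider and the clip-lid container alone, and do not push the bowl about.

Things in the scene. Friction and masses are not known exactly. Their poses are not given: they have to be found in the camera images.
- cup: stainless steel cup, open on top, loose, 0.14 kg, 78 mm tall, outer diameter 62 mm at the foot and 66 mm at the rim, wall 2.5 mm, no handle; starts upright on the trivet. Origin: centre of its underside, z towards its mouth.
- trivet: round green silicone trivet, 160 mm across, 8 mm thick, fixed to the counter. Origin: centre of its underside.
- nut0: brown round nut in its shell, 22 mm across, 10 g, rolls freely; one of four lying in the cup at the start. Origin: its centre.
- nut1: brown round nut in its shell, 22 mm across, 10 g, rolls freely; one of four lying in the cup at the start. Origin: its centre.
- nut2: brown round nut in its shell, 22 mm across, 10 g, rolls freely; one of four lying in the cup at the start. Origin: its centre.
- nut3: brown round nut in its shell, 22 mm across, 10 g, rolls freely; one of four lying in the cup at the start. Origin: its centre.
- bowl: blue ceramic mixing bowl, loose, 0.8 kg, 66 mm tall, 180 mm across at the rim, 90 mm at the foot, wall 4 mm, inner floor 6 mm above its underside. Origin: centre of its underside.
- holder: square wooden jar block, 116 x 116 x 32 mm, fixed to the counter, with a 64 mm square recess 26 mm deep whose floor is 6 mm above its underside; it keeps the jar from turning but not from being lifted. Origin: centre of its underside.
- jar: square clear glass jar of cinnamon sticks, loose, 0.42 kg, standing in the block's recess (underside 6 mm above the counter). Heights from its underside: body 62 x 62 mm up to 80 mm, shoulder to 90 mm, then a round neck of 50 mm diameter with thread ledges of 57 mm diameter, flat rim at 118 mm. Origin: centre of its underside.
- lid: round gold twist-off lid, loose, 50 g, 65 mm across (66 over its ribs), 26 mm tall; closed, its lower edge is 96 mm above the jar's underside. Three lugs under thread ledges hold it: turned under 61 degrees it has 2 mm of upward play, then pulls the jar up. It does not rise as it turns; once free, lift it straight up over 22 mm to clear the rim. Origin: centre of its lower edge, z up.
- collar (a joint): brass thread collar on the neck under the lid, carried round by the lid (2 degrees of play), so it shows the lid's turn in rad: 0 closed, growing counter-clockwise seen from above. Turning takes about 0.3 N m all the way. Threads let go at 1.05 to 1.1; the lid lifts freely from 1.12 to 1.55; stop at 1.75. Stays where left when the lid is lifted.
- pin_mid (a point): bystander: tapered olive-wood rolling pin, 380 mm long, 44 mm thick, lying across on the fixed 16 mm thick rolling board at the far side, between small wooden stops. Point: its middle.
- divider: bystander: stainless steel dough divider with black handle, 113 x 150 mm, 16 mm high, lying flat. Origin: centre of its underside.
- container: bystander: clear plastic container with green clip-on lid, 108 x 148 mm, 82 mm tall, 0.6 kg. Origin: centre of its underside.
Mind the look-alikes: they are no part of the job. Of the things shaped like the cup, the stainless one is meant.

How it is judged:
By the outcome, as a careful person would: the job done as asked, in the order asked, and still so for the second after the job is handed in, while the arm keeps its last pose, push and grip.
It also fails if it takes over 70 s, if anything falls off the work surface, if the arm or the gripper's body presses on something with over 40 N, if the wrist force passes 120 N, or if a joint passes its speed limit or range.

## Working session

There is one attempt and no reset: what is moved stays moved. The work goes in short steps, Python scripts to look and compute and a tool call to move; the robot and the scene stay as the last step left them, time stands still between calls to the robot, and variables do not carry over. Pictures are saved under pics/ and viewed, about 8 in all and at most 12, crops included, and the job is handed in when it is done.

Besides the shell and the picture viewer there is one more tool, called after "Call:" as name(argument=value, ...) on one line, values as JSON. carry_out: Moves the arm, as the interface text tells. Its arguments: {"type":"object","properties":{"steps":{"type":"array"},"newtons":{"type":"number"}},"required":["steps"]}

```bash
mkdir -p pics; cat > h.py <<'E'
import numpy as np, cv2
from rig import ctrl
def cam(n):
    i=ctrl.camera_info(n); return np.array(i["intrinsics"]),np.array(i["camera_from_world"])
def ray(n,u,v,z):
    K,T=cam(n); R,t=T[:3,:3],T[:3,3]; c=-R.T@t
    d=R.T@np.linalg.solve(K,[u,v,1]); s=(z-c[2])/d[2]; return c+s*d
def proj(n,p):
    K,T=cam(n); q=K@(T[:3,:3]@np.array(p)+T[:3,3]); return q[:2]/q[2]
def save(n,f,crop=None,k=1):
    im=ctrl.get_image(n)
    if crop: im=im[crop[1]:crop[3],crop[0]:crop[2]]
    im=cv2.resize(im,None,fx=k,fy=k,interpolation=cv2.INTER_CUBIC)
    cv2.imwrite("pics/"+f,im[:,:,::-1])
E
python3 - <<'E'
from h import *
a=ctrl.get_image("scene");b=ctrl.get_image("top")
cv2.imwrite("pics/a.png",a[:,:,::-1]);cv2.imwrite("pics/b.png",b[:,:,::-1])
for c in("scene","top"):
    K,T=cam(c);print(c,K[0,0],(-T[:3,:3].T@T[:3,3]).round(3),T[:3,:3].round(2).tolist())
    for n in("cup","trivet","bowl","holder","jar","lid","container","nut0"):
        for d in ctrl.cut_out(c,n):
            m=d["mask"]; ys,xs=np.nonzero(m); print(c,n,round(d["score"],2),np.round(d["rect"]).tolist(),xs.mean().round(1),ys.mean().round(1))
print(ctrl.sense())
E
```

```text
scene 478.95038976487956 [ 1.347 -0.014  1.242] [[0.06, 1.0, 0.0], [0.84, -0.05, -0.53], [-0.53, 0.03, -0.85]]
scene cup 0.72 [365.0, 209.0, 391.0, 240.0] 373.6 221.9
scene cup 0.61 [200.0, 159.0, 260.0, 213.0] 230.9 184.7
scene cup 0.57 [301.0, 200.0, 325.0, 235.0] 312.0 217.0
scene trivet 0.84 [290.0, 202.0, 345.0, 250.0] 316.8 229.3
scene bowl 0.67 [199.0, 157.0, 262.0, 214.0] 231.2 184.5
scene holder 0.97 [364.0, 168.0, 418.0, 202.0] 391.7 185.1
scene jar 0.73 [379.0, 167.0, 409.0, 190.0] 392.3 176.0
scene lid 0.92 [388.0, 149.0, 407.0, 172.0] 396.9 159.8
scene container 0.75 [431.0, 200.0, 492.0, 238.0] 461.0 216.7
top 376.9920227588575 [0.498 0.062 1.017] [[-0.0, -1.0, 0.03], [-0.99, 0.0, -0.11], [0.11, -0.03, -0.99]]
top cup 0.75 [332.0, 167.0, 355.0, 194.0] 343.6 180.2
top cup 0.57 [258.0, 159.0, 289.0, 193.0] 273.3 175.0
top trivet 0.9 [310.0, 159.0, 368.0, 212.0] 336.6 188.1
top bowl 0.87 [401.0, 198.0, 471.0, 269.0] 435.3 232.5
top bowl 0.51 [310.0, 234.0, 376.0, 281.0] 342.4 258.3
top holder 0.88 [209.0, 208.0, 272.0, 272.0] 245.1 239.2
top jar 0.48 [241.0, 225.0, 256.0, 
[... 350 characters left out ...]
2
{'time_s': 0.9, 'joint_pos': array([-72.4919488 ,  30.73282944,  -0.25241014,  88.11382129,
         0.148678  ,  61.15287766,  -4.08039043]), 'joint_velocities': array([-0.00753143,  0.06920777,  0.01689696,  0.03491279,  0.0242672 ,
        0.04387151,  0.00797918]), 'joint_torque': array([-3.33293474e-04, -5.70885766e+01,  9.90210325e-01, -2.51902699e+01,
       -5.61947795e-02,  1.08328179e-02,  2.37477877e-05]), 'eef_pos': array([0.23611476, 0.60559598, 0.40473219]), 'ee_rot': array([1.79999118e+02, 1.17953498e-03, 1.58700252e+02]), 'ft_force': array([-0.19917897,  0.29599001, -0.09532062]), 'ft_torque': array([ 0.01501272, -0.01356474, -0.00275376]), 'finger_gap': 1.0021538579128575}
```

View pics/a.png

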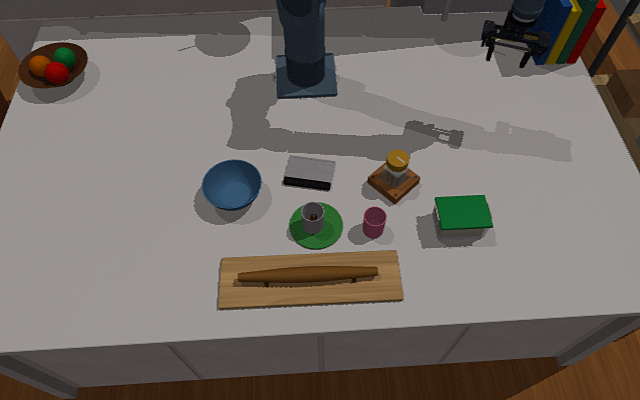

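View pics/b.png

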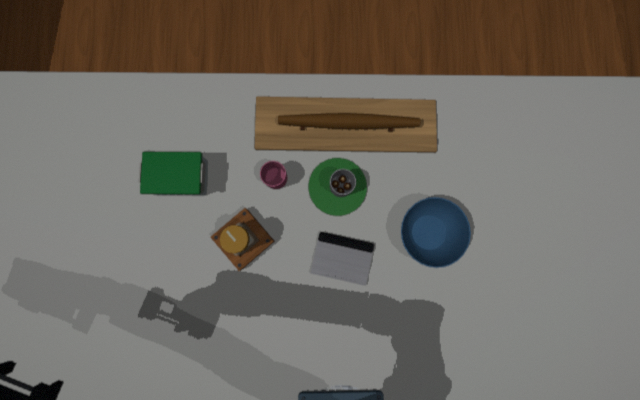

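Candidates for the cup: steel one at top (343,181)/scene (313,217), containing nuts, on the trivet; pink one at top (273,175)/scene (374,222). The description picks the steel one. Blue bowl at top (435,232), gold lid at top (235,239), block turned about 45°.

```bash
python3 - <<'E'
from h import *
im=ctrl.get_image("top")
c=cv2.resize(im[140:290,200:480],None,fx=2.8,fy=2.8,interpolation=cv2.INTER_CUBIC);cv2.imwrite("pics/c.png",c[:,:,::-1])
def best(n,c,u):
    L=[d for d in ctrl.cut_out(c,n)]; return min(L,key=lambda d:abs((d["rect"][0]+d["rect"][2])/2-u)) if L else None
def ell(m):
    k=max(cv2.findContours(m.astype(np.uint8),0,2)[0],key=cv2.contourArea); return cv2.minEnclosingCircle(k),cv2.fitEllipse(k),cv2.minAreaRect(k)
for n,c,u,z in(("cup","top",343,.086),("trivet","top",337,.008),("bowl","top",435,.066),("lid","top",235,.128),("holder","top",240,.032),("cup","top",273,.078),("container","top",173,.082)):
    d=best(n,c,u); C,E,R=ell(d["mask"]); print(n,C,E,R); print("  ",ray(c,*C[0],z).round(4),ray(c,*E[0],z).round(4),ray(c,*R[0],z).round(4))
    if n=="holder":print([ray(c,*p,.032).round(3).tolist() for p in cv2.boxPoints(R)])
ctrl.get_image("scene")
for n,u,z in(("cup",313,.086),("trivet",317,.008),("bowl",231,.066),("lid",397,.128)):
    d=best(n,"scene",u); C,E,R=ell(d["mask"]); print(n,d["rect"],ray("scene",*E[0],z).round(4), E)
E
```

```text
cup ((341.73529052734375, 182.91175842285156), 14.351409912109375) ((341.87957763671875, 182.79595947265625), (23.159603118896484, 27.385822296142578), 18.214014053344727) ((342.5, 183.0), (28.0, 25.0), 90.0)
   [ 0.634  -0.0024  0.086 ] [ 0.6343 -0.0027  0.086 ] [ 0.6338 -0.0043  0.086 ]
trivet ((337.3319396972656, 186.73068237304688), 29.3678035736084) ((337.4223327636719, 186.83770751953125), (57.418128967285156, 57.89230728149414), 81.0489501953125) ((337.5, 187.0), (58.0, 57.0), 90.0)
   [0.635  0.0043 0.008 ] [0.6347 0.004  0.008 ] [0.6343 0.0038 0.008 ]
bowl ((435.76129150390625, 231.81422424316406), 36.378570556640625) ((435.3336181640625, 232.61326599121094), (69.1715316772461, 71.23612213134766), 120.87954711914062) ((435.0000305175781, 232.49998474121094), (71.41778564453125, 68.58935546875), 45.0)
   [ 0.5118 -0.2412  0.066 ] [ 0.5098 -0.24    0.066 ] [ 0.5101 -0.2392  0.066 ]
lid ((234.5, 239.0), 14.637381553649902) ((234.3349609375, 239.30801391601562), (25.850677490234375, 28.142749786376953), 98.50355529785156) ((234.50003051757812, 239.50003051757812), (26.8700542449
[... 1080 characters left out ...]
0.4159 0.082 ] [0.6561 0.4165 0.082 ] [0.6583 0.4155 0.082 ]
cup [300.9, 201.1, 321.5, 235.9] [ 0.6583 -0.0084  0.086 ] ((312.1975402832031, 217.15122985839844), (24.287612915039062, 33.51494598388672), 174.77310180664062)
trivet [291.4, 201.6, 344.3, 250.6] [0.6411 0.0013 0.008 ] ((315.81512451171875, 225.4580078125), (44.91195297241211, 51.401920318603516), 94.35917663574219)
bowl [201.8, 158.0, 259.4, 215.0] [ 0.5175 -0.2447  0.066 ] ((230.9296112060547, 184.32777404785156), (50.159698486328125, 59.80939483642578), 79.27405548095703)
lid [390.3, 148.1, 406.8, 172.8] [0.5057 0.2471 0.128 ] ((396.7832336425781, 160.28028869628906), (21.867595672607422, 22.998289108276367), 60.2120475769043)
```

View pics/c.png

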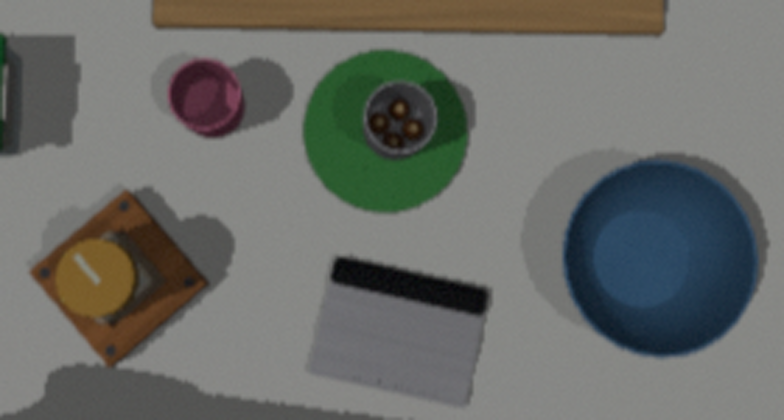

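Call:
carry_out(steps=[30, -50, 0, 0, 0, -0.1, 0, 30, -50, 0, 0, 0, -0.1, 0, 30, -50, 0, 0, 0, -0.1, 0, 30, -50, 0, 0, 0, -0.1, 0, 30, -50, 0, 0, 0, -0.1, 0, 30, -50, 0, 0, 0, -0.1, 0, 30, -50, 0, 0, 0, -0.1, 0, 30, -50, 0, 0, 0, -0.1, 0, 30, -50, 0, 0, 0, -0.1, 0, 30, -50, 0, 0, 0, -0.1, 0], newtons=20)

```text
time_s: 2.8
eef_pos: [0.5398, 0.0936, 0.4069]
ee_rot: [179.5, -0.3, 100.1]
ft_force: [0.7, 0.5, -1.0]
finger_gap: 1.001
```

Call:
carry_out(steps=[30, -50, 0, 0, 0, -0.1, 0, 30, -50, 0, 0, 0, -0.1, 0, 0, -30, 0, 0.15, 0, 0, 0, 0, -30, 0, 0.15, 0, 0, 0, 0, -30, 0, 0.15, 0, 0, 0])

```text
time_s: 3.42
eef_pos: [0.6033, -0.1027, 0.4078]
ee_rot: [180.0, -26.7, 88.2]
ft_force: [-0.6, 1.0, -0.6]
finger_gap: 1.001
```

```bash
python3 -c "
from h import *
s=ctrl.sense();print(s['joint_pos'].round(1),s['eef_pos'].round(3),s['ee_rot'].round(1),s['time_s'])"
```

```text
[ -0.1  29.9  17.3  93.6 -37.2  69.5  30.8] [ 0.603 -0.103  0.408] [180.  -26.7  88.2] 3.425
```

Call:
carry_out(steps=[3, 32, 0, -0.16, 0, 0, 0, 3, 32, 0, -0.16, 0, 0, 0, 3, 32, 0, -0.16, 0, 0, 0, 3, 32, -10, -0.16, 0, 0, 0, 3, 32, -10, -0.16, 0, 0, 0, 3, 32, -10, -0.16, 0, 0, 0, 3, 32, -20, -0.16, 0, 0, 0, 3, 32, -20, -0.16, 0, 0, 0, 3, 32, -20, -0.16, 0, 0, 0, 3, 32, -20, -0.1, 0, 0, 0])

```text
time_s: 4.68
eef_pos: [0.6326, 0.2094, 0.2982]
ee_rot: [170.2, 63.8, 81.8]
ft_force: [1.2, -1.3, 0.7]
finger_gap: 0.998
```

```bash
cat > s.py <<'E'
from h import *
from scipy.spatial.transform import Rotation as R
s=ctrl.sense();r=R.from_euler('xyz',s['ee_rot'],degrees=True);M=r.as_matrix()
print('q',s['joint_pos'].round(1),'p',s['eef_pos'].round(4),'rpy',s['ee_rot'].round(1),'t',s['time_s'].__round__(2))
print('z',M[:,2].round(3),'y',M[:,1].round(3),'grasp',(s['eef_pos']+.147*M[:,2]).round(4),'f',s['ft_force'].round(1),s['ft_torque'].round(2),'gap',round(s['finger_gap']*88,1))
E
python3 s.py
```

```text
q [-59.1  59.9  45.4  83.9  21.3  75.  -35. ] p [0.6326 0.2094 0.2982] rpy [170.2  63.8  81.8] t 4.67
z [ 0.041 -0.9   -0.435] y [0.997 0.009 0.075] grasp [0.6387 0.0771 0.2343] f [ 1.2 -1.3  0.7] [0.8  0.04 0.03] gap 87.9
```

Call:
carry_out(steps=[-3, 14, -40, 0, 0.04, 0, 0, 0, 0, -42, 0, 0.035, 0, 0, 0, 0, -42, 0, 0, 0, 0])

```text
time_s: 5.05
eef_pos: [0.6294, 0.2307, 0.1692]
ee_rot: [-179.8, 64.0, 91.3]
ft_force: [0.7, 0.1, 0.1]
finger_gap: 1.002
```

```bash
python3 s.py; python3 - <<'E'
from h import *
a=ctrl.get_image("top")
c=cv2.resize(a[120:260,230:430],None,fx=3,fy=3,interpolation=2)
b=ctrl.get_image("scene"); e=cv2.resize(b[130:270,270:470],None,fx=3,fy=3,interpolation=2)
cv2.imwrite("pics/d.png",cv2.resize(np.hstack([c,e]),None,fx=.66,fy=.66,interpolation=3)[:,:,::-1])
E
```

```text
q [-57.1  70.1  39.8  80.2  17.3  73.  -37.6] p [0.6294 0.2307 0.1692] rpy [-179.8   64.    91.3] t 5.05
z [ 0.017 -0.898 -0.439] y [ 1.     0.02  -0.001] grasp [0.6319 0.0987 0.1047] f [0.7 0.1 0.1] [0.79 0.08 0.02] gap 88.2
```

View pics/d.png

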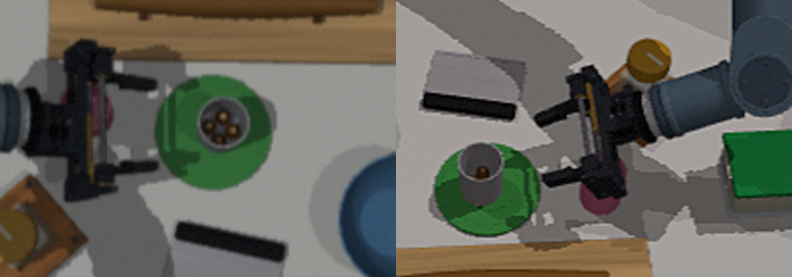

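Call:
carry_out(steps=[1, -33, -15, 0, 0, 0, 0, 1, -33, -15, 0, 0, 0, 0, 1, -32, -15, 0, 0, 0, 0, 0, 0, 0, 0, 0, 0, 0.4, 0, 0, 0, 0, 0, 0, 0.5, 0, 0, 0, 0, 0, 0, 0.6, 0, 0, 0, 0, 0, 0, 0.7, 0, 0, 0, 0, 0, 0, 0.8], newtons=25)

```text
time_s: 6.15
eef_pos: [0.6345, 0.1355, 0.1294]
ee_rot: [179.7, 63.8, 91.3]
ft_force: [-0.5, -0.7, -1.9]
finger_gap: 0.714
```

```bash
python3 s.py
```

```text
q [-52.6  72.3  40.7  86.4  19.4  61.6 -38.7] p [0.6345 0.1355 0.1294] rpy [179.7  63.8  91.3] t 6.15
z [ 0.025 -0.897 -0.442] y [1.    0.027 0.002] grasp [0.6382 0.0037 0.0644] f [-0.5 -0.7 -1.9] [0.95 0.08 0.01] gap 62.9
```

Call:
carry_out(steps=[0, 0, 20, 0, 0, 0, 0.8, 0, 0, 60, 0, 0, 0, 0.8, 0, 0, 60, 0, 0, 0, 0.8, -21, -34, 0, -0.065, 0, 0, 0.8, -21, -34, -5, -0.065, 0, 0, 0.8, -21, -34, -10, -0.065, 0, 0, 0.8, -21, -34, -10, -0.065, 0, 0, 0.8, -21, -34, -10, -0.065, 0, 0, 0.8, -21, -34, -10, -0.065, 0, 0, 0.8, -21, -34, -10, -0.065, 0, 0, 0.8], newtons=25)

```text
time_s: 7.4
eef_pos: [0.4859, -0.1041, 0.2292]
ee_rot: [178.4, 89.6, 90.5]
ft_force: [0.5, -0.6, -3.0]
finger_gap: 0.715
```

```bash
python3 s.py
```

```text
q [-56.3  78.   59.1 119.8  42.5  40.7 -55.1] p [ 0.4859 -0.1041  0.2292] rpy [178.4  89.6  90.5] t 7.4
z [ 0.037 -0.999 -0.007] y [0.999 0.037 0.   ] grasp [ 0.4914 -0.251   0.2282] f [ 0.5 -0.6 -3. ] [1.41 0.09 0.04] gap 63.0
```

Call:
carry_out(steps=[0, 0, -10, 0, 0.18, 0, 0.8, 0, 0, -10, 0, 0.18, 0, 0.8, 0, 0, -10, 0, 0.18, 0, 0.8])

```text
time_s: 7.78
eef_pos: [0.4844, -0.1058, 0.2004]
ee_rot: [-92.1, 58.1, 179.9]
ft_force: [0.3, 0.1, -1.3]
finger_gap: 0.716
```

```bash
python3 s.py
```

```text
q [-51.8  74.7  51.1 118.7  49.3  46.1 -31.6] p [ 0.4844 -0.1058  0.2004] rpy [-92.1  58.1 179.9] t 7.78
z [ 0.028 -0.999 -0.019] y [ 0.848  0.034 -0.529] grasp [ 0.4885 -0.2527  0.1976] f [ 0.3  0.1 -1.3] [ 1.36 -0.01 -0.02] gap 63.0
```

Call:
carry_out(steps=[0, 0, -4, 0, 0.18, 0, 0.8, 0, 0, -4, 0, 0.18, 0, 0.8, 0, 0, -2, 0, 0.18, 0, 0.8, 0, 0, 0, 0, 0.15, 0, 0.8, 0, 0, 0, 0, 0.1, 0, 0.8, 0, 0, 0, 0, 0.1, 0, 0.8, 0, 0, 0, 0, 0.1, 0, 0.8, 0, 0, 0, 0, 0.15, 0, 0.8, 0, 0, 0, 0, 0.18, 0, 0.8, 0, 0, 0, 0, 0.18, 0, 0.8])

```text
time_s: 9.02
eef_pos: [0.4909, -0.1031, 0.1996]
ee_rot: [-92.8, -29.9, -179.7]
ft_force: [1.1, -0.8, -2.1]
finger_gap: 0.712
```

Call:
carry_out(steps=[0, 0, 0, 0, 0.18, 0, 0.8, 0, 0, 0, 0, 0.18, 0, 0.8, 0, 0, 0, 0, 0, 0, 0.8, 0, 0, 0, 0, 0, 0, 0.8, 0, 0, 0, 0, 0, 0, 0.8, 0, 0, 0, 0, 0, 0, 0.8])

```text
time_s: 9.78
eef_pos: [0.4929, -0.103, 0.2041]
ee_rot: [-93.1, -50.4, -179.3]
ft_force: [1.8, -0.4, -1.2]
finger_gap: 0.715
```

```bash
python3 s.py;  python3 - <<'E'
from h import *
a=ctrl.get_image("top")
c=cv2.resize(a[170:290,340:500],None,fx=3,fy=3,interpolation=2)
b=ctrl.get_image("scene"); e=cv2.resize(b[120:240,160:300],None,fx=3,fy=3,interpolation=2)
cv2.imwrite("pics/e.png",cv2.resize(np.hstack([c,e]),None,fx=.85,fy=.85,interpolation=3)[:,:,::-1])
for n in("top","scene"):print(n,[(round(d['score'],2),np.round(d['rect']).tolist()) for d in ctrl.cut_out(n,"nut0")],[(round(d['score'],2),np.round(d['rect']).tolist()) for d in ctrl.cut_out(n,"bowl")])
E
```

```text
q [-37.9  61.5  32.9 115.8  61.1  65.2  69.4] p [ 0.4929 -0.103   0.2041] rpy [ -93.1  -50.4 -179.3] t 9.78
z [-0.03  -0.999 -0.034] y [-0.77   0.045 -0.636] grasp [ 0.4885 -0.2498  0.199 ] f [ 1.8 -0.4 -1.2] [ 1.26 -0.02  0.04] gap 62.9
top [] [(0.71, [404.0, 194.0, 467.0, 269.0])]
scene [(0.61, [196.0, 127.0, 231.0, 160.0]), (0.52, [220.0, 183.0, 226.0, 192.0])] [(0.89, [200.0, 160.0, 259.0, 216.0])]
```

View pics/e.png

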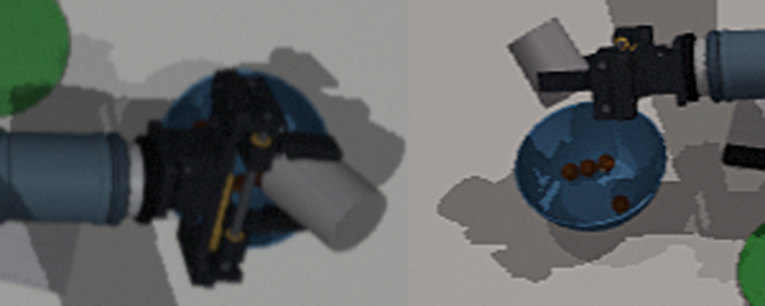

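Four nuts lie in the bowl (right half: three around (585,170), one at (620,203)); the cup is empty and tilted. Returning it.

Call:
carry_out(steps=[0, 0, 15, 0, -0.18, 0, 0.8, 0, 0, 15, 0, -0.18, 0, 0.8, 0, 0, 15, 0, -0.18, 0, 0.8, 0, 0, 0, 0, -0.18, 0, 0.8, 0, 0, 0, 0, -0.18, 0, 0.8, 0, 0, 0, 0, -0.18, 0, 0.8, 0, 0, 0, 0, -0.18, 0, 0.8, 0, 0, 0, 0, -0.18, 0, 0.8, 0, 0, 0, 0, -0.18, 0, 0.8, 0, 0, 0, 0, -0.18, 0, 0.8])

```text
time_s: 11.32
eef_pos: [0.4923, -0.1032, 0.2501]
ee_rot: [-92.3, 56.1, -179.5]
ft_force: [-0.4, 0.4, -1.8]
finger_gap: 0.713
```

Call:
carry_out(steps=[10, 10, 0, 0, -0.18, 0, 0.8, 10, 20, 0, 0, -0.18, 0, 0.8, 20, 35, 0, 0, -0.18, 0, 0.8, 20, 35, 0, 0, -0.1, 0, 0.8, 20, 35, 0, 0.09, 0, 0, 0.8, 20, 35, 0, 0.09, 0, 0, 0.8, 20, 35, 0, 0.09, 0, 0, 0.8, 20, 35, 0, 0.09, 0, 0, 0.8, 0, 0, 0, 0.09, 0, 0, 0.8])

```text
time_s: 12.45
eef_pos: [0.633, 0.1464, 0.2478]
ee_rot: [170.0, 63.5, 81.7]
ft_force: [-0.3, -0.6, -1.0]
finger_gap: 0.716
```

```bash
python3 s.py
```

```text
q [-54.5  61.2  42.4  89.   24.5  66.8 -39.3] p [0.633  0.1464 0.2478] rpy [170.   63.5  81.7] t 12.45
z [ 0.043 -0.897 -0.44 ] y [0.997 0.01  0.077] grasp [0.6394 0.0145 0.1832] f [-0.3 -0.6 -1. ] [ 1.1   0.14 -0.05] gap 63.0
```

Call:
carry_out(steps=[1, -5, -40, 0, 0.04, 0, 0.8, 0, -4, -40, 0, 0.037, 0, 0.8, 0, -2, -25, 0, 0, 0, 0.8, 0, 0, 0, 0, 0, 0, 0.8])

```text
time_s: 12.95
eef_pos: [0.6337, 0.1349, 0.1409]
ee_rot: [-179.9, 63.6, 90.5]
ft_force: [0.6, -0.7, -1.3]
finger_gap: 0.715
```

```bash
python3 s.py
```

```text
q [-50.9  70.   38.   86.4  22.1  63.8 -40.4] p [0.6337 0.1349 0.1409] rpy [-179.9   63.6   90.5] t 12.95
z [ 0.006 -0.896 -0.445] y [ 1.     0.007 -0.001] grasp [0.6345 0.0032 0.0756] f [ 0.6 -0.7 -1.3] [ 1.07  0.05 -0.02] gap 62.9
```

Orientation matches the grasp; 11.5 mm to go.

Call:
carry_out(steps=[0, 0, -6, 0, 0, 0, 0.8, 0, 0, -3, 0, 0, 0, 0.8, 0, 0, -2, 0, 0, 0, 0.8, 0, 0, -1, 0, 0, 0, 0.8])

```text
time_s: 13.45
eef_pos: [0.6347, 0.1353, 0.1316]
ee_rot: [179.6, 63.6, 90.1]
ft_force: [-0.2, -0.4, -1.7]
finger_gap: 0.712
```

Call:
carry_out(steps=[0, 0, -2, 0, 0, 0, 0.8, 0, 0, -1.5, 0, 0, 0, 0.8])

```text
time_s: 13.7
eef_pos: [0.635, 0.1354, 0.1295]
ee_rot: [179.5, 63.7, 90.0]
ft_force: [-2.7, 4.1, 8.9]
finger_gap: 0.711
```

Contact (Fz +8.9 N). Release and retreat along the tool axis.

Call:
carry_out(steps=[0, 0, 0.5, 0, 0, 0, 0.6, 0, 0, 0, 0, 0, 0, 0.2, 0, 0, 0, 0, 0, 0, 0, 0, 0, 0, 0, 0, 0, 0, 0, 12, 6, 0, 0, 0, 0, 0, 30, 15, 0, 0, 0, 0, 0, 45, 22, 0, 0, 0, 0, 0, 30, 20, 0, 0, 0, 0])

```text
time_s: 14.7
eef_pos: [0.6341, 0.2545, 0.195]
ee_rot: [179.8, 63.9, 90.0]
ft_force: [1.1, 0.2, -0.0]
finger_gap: 0.999
```

```bash
python3 s.py;  python3 - <<'E'
from h import *
a=ctrl.get_image("top")
c=cv2.resize(a[130:280,200:480],None,fx=2.2,fy=2.2,interpolation=2)
b=ctrl.get_image("scene"); e=cv2.resize(b[120:260,180:460],None,fx=2.2,fy=2.2,interpolation=2)
cv2.imwrite("pics/f.png",np.vstack([c[:290],e[:290]])[:,:,::-1])
E
```

```text
q [-56.1  67.8  37.   77.1  19.4  78.2 -38.6] p [0.6341 0.2545 0.195 ] rpy [179.8  63.9  90. ] t 14.7
z [ 0.003 -0.898 -0.44 ] y [1.    0.003 0.002] grasp [0.6346 0.1226 0.1303] f [ 1.1  0.2 -0. ] [0.85 0.07 0.07] gap 87.9
```

View pics/f.png

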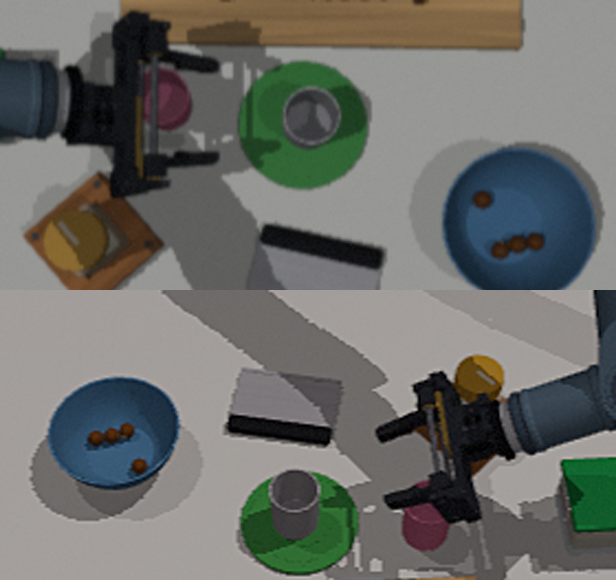

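```bash
cat > lid.py <<'E'
from h import *
from scipy.optimize import minimize
def pts(x,y,z0,r=.0325,h=.026):
    a=np.linspace(0,2*np.pi,48,endpoint=False)
    return np.array([[x+r*np.cos(t),y+r*np.sin(t),z] for z in(z0,z0+h) for t in a])
def fit(n,z0=.102,x0=(.4955,.2515)):
    im=ctrl.get_image(n); hsv=cv2.cvtColor(im,cv2.COLOR_RGB2HSV)
    D=ctrl.cut_out(n,"lid"); p=proj(n,[*x0,z0+.013])
    D=[d for d in D if np.hypot((d["rect"][0]+d["rect"][2])/2-p[0],(d["rect"][1]+d["rect"][3])/2-p[1])<20]
    box=np.zeros((400,640),bool); u,v=int(p[0]),int(p[1]); box[v-26:v+26,u-26:u+26]=1
    g=((hsv[...,0]>15)&(hsv[...,0]<32)&(hsv[...,1]>110)&(hsv[...,2]>70)&box)
    out=[]
    for m in [g]+[d["mask"] for d in D[:1]]:
        m=cv2.morphologyEx(m.astype(np.uint8),cv2.MORPH_CLOSE,np.ones((5,5)))
        M=cv2.resize(m,None,fx=4,fy=4,interpolation=cv2.INTER_LINEAR)
        def cost(q):
            P=np.array([proj(n,a) for a in pts(q[0],q[1],z0)])*4+1.5
            k=np.zeros_like(M); cv2.fillConvexPoly(k,cv2.convexHull(np.round(P*16).astype(np.int32)),1,shift=4)
            return (k!=M).sum()
        r=minimize(cost,x0,method="Nelder-Mead",options=dict(initial_simplex=[x0,(x0[0]+.008,x0[1]),(x0[0],x0[1]+.008)],xatol=1e-4))
        out.append((r.x.round(4),int(r.fun),int(M.sum())))
    return out
if __name__=="__main__":
    for n in("top","scene"):print(n,fit(n))
E
python3 lid.py
```

```text
Traceback (most recent call last):
  File "lid.py", line 24, in <module>
    for n in("top","scene"):print(n,fit(n))
                                    ~~~^^^
  File "lid.py", line 20, in fit
    r=minimize(cost,x0,method="Nelder-Mead",options=dict(initial_simplex=[x0,(x0[0]+.008,x0[1]),(x0[0],x0[1]+.008)],xatol=1e-4))
  File "lid.py", line 17, in cost
    P=np.array([proj(n,a) for a in pts(q[0],q[1],z0)])*4+1.5
                ~~~~^^^^^
  File "h.py", line 9, in proj
    K,T=cam(n); q=K@(T[:3,:3]@np.array(p)+T[:3,3]); return q[:2]/q[2]
        ~~~^^^
  File "h.py", line 4, in cam
    i=ctrl.camera_info(n); return np.array(i["intrinsics"]),np.array(i["camera_from_world"])
ValueError: time passes only in moves, steps and waits
```

Call:
carry_out(steps=[-15, 10, 30, 0.17, 0, 0, 0, -15, 10, 30, 0.17, 0, 0, 0, -15, 10, 30, 0.17, 0, 0, 0, -15, 10, 20, 0.17, 0, 0, 0, -15, 10, 10, 0.17, 0, 0, 0, -15, 0, 10, 0.17, 0, 0, 0, -15, -10, 0, 0.1, 0, 0, 0])

```text
time_s: 15.78
eef_pos: [0.5236, 0.2813, 0.3178]
ee_rot: [-179.4, -1.2, 89.7]
ft_force: [-0.6, -0.3, 0.4]
finger_gap: 1.003
```

```bash
python3 s.py
```

```text
q [-43.4  32.   15.2 101.6 -12.6  48.  -22.2] p [0.5236 0.2813 0.3178] rpy [-179.4   -1.2   89.7] t 15.78
z [-0.011  0.02  -1.   ] y [ 1.    -0.005 -0.011] grasp [0.5221 0.2842 0.1708] f [-0.6 -0.3  0.4] [-0.09  0.05 -0.03] gap 88.2
```

Call:
carry_out(steps=[0, 50, 30, 0, 0, 0, 0, 0, 60, 30, 0, 0, 0, 0, 0, 40, 0, 0, 0, 0, 0])

```text
time_s: 16.15
eef_pos: [0.5235, 0.4203, 0.375]
ee_rot: [-178.8, -0.6, 88.5]
ft_force: [0.9, -0.4, 1.4]
finger_gap: 1.001
```

```bash
python3 - <<'E'
s=open('h.py').read().replace("def cam(n):","import functools\n@functools.cache\ndef cam(n):")
open('h.py','w').write(s)
E
python3 lid.py; python3 s.py
```

```text
top [(array([0.4968, 0.2561]), 755, 10283), (array([0.4974, 0.2532]), 1253, 9600)]
scene [(array([0.4955, 0.2519]), 966, 5946), (array([0.4954, 0.2507]), 334, 6702)]
q [-52.8  35.5  16.   86.8 -11.9  60.1 -34.9] p [0.5231 0.4182 0.3721] rpy [-178.7   -0.3   88.5] t 16.35
z [-0.023  0.006 -1.   ] y [ 0.999 -0.025 -0.023] grasp [0.5197 0.4191 0.2251] f [-0.2 -0.2 -0.7] [-0.17  0.01 -0.01] gap 87.8
```

Call:
carry_out(steps=[-3, -18, 0, 0, -0.02, -0.175, 0, -3, -18, 0, 0, 0, -0.175, 0, -3, -18, 0, 0, 0, -0.175, 0, -3, -18, 0, 0, 0, -0.175, 0, -3, -18, 0, 0, 0, -0.175, 0, -3, -18, -10, 0, 0, -0.175, 0, -3, -18, -10, 0, 0, -0.175, 0, -3, -20, -15, 0, 0, -0.175, 0, -3, -20, -20, 0, 0, -0.175, 0, 0, 0, 0, 0, 0, 0, 0])

```text
time_s: 17.6
eef_pos: [0.4965, 0.2176, 0.3097]
ee_rot: [179.6, 0.5, -6.9]
ft_force: [-0.8, -0.5, 1.0]
finger_gap: 0.999
```

```bash
python3 s.py
```

```text
q [ -57.7   33.    39.1  110.4  -27.9   47.1 -100.2] p [0.4965 0.2176 0.3097] rpy [179.6   0.5  -6.9] t 17.6
z [-0.01  -0.005 -1.   ] y [-0.12  -0.993  0.006] grasp [0.4951 0.2168 0.1627] f [-0.8 -0.5  1. ] [ 0.    0.18 -0.02] gap 87.9
```

Call:
carry_out(steps=[0, 18, 0, 0.005, -0.01, 0.06, 0, 0, 17, 0, 0, 0, 0.06, 0, 0, 0, 0, 0, 0, 0, 0])

```text
time_s: 17.98
eef_pos: [0.4971, 0.2567, 0.3112]
ee_rot: [-179.8, -0.2, 0.9]
ft_force: [0.0, -0.5, 1.0]
finger_gap: 0.999
```

```bash
python3 s.py
```

```text
q [-59.1  33.4  36.7 108.1 -26.8  47.1 -97.3] p [0.4971 0.2567 0.3112] rpy [-179.8   -0.2    0.9] t 17.98
z [ 0.003  0.003 -1.   ] y [ 0.016 -1.    -0.003] grasp [0.4975 0.257  0.1642] f [ 0.  -0.5  1. ] [-0.    0.17  0.05] gap 87.9
```

Call:
carry_out(steps=[-1, -4.5, -8, 0, 0, 0, 0, 0, 0, -18, 0, 0, 0, 0, 0, 0, -15, 0, 0, 0, 0, 0, 0, -5, 0, 0, 0, 0, 0, 0, 0, 0, 0, 0, 0])

```text
time_s: 18.6
eef_pos: [0.4956, 0.2514, 0.2613]
ee_rot: [-179.9, -0.1, 0.9]
ft_force: [0.4, 0.3, -0.0]
finger_gap: 0.999
```

```bash
python3 s.py; python3 - <<'E'
from h import *
a=ctrl.get_image("top")
c=cv2.resize(a[190:290,190:300],None,fx=3.5,fy=3.5,interpolation=2)
b=ctrl.get_image("scene"); e=cv2.resize(b[110:210,340:450],None,fx=3.5,fy=3.5,interpolation=2)
cv2.imwrite("pics/g.png",np.hstack([c,e])[:,:,::-1])
E
```

```text
q [-56.3  37.4  33.5 109.8 -30.3  41.7 -94.1] p [0.4956 0.2514 0.2613] rpy [-1.799e+02 -1.000e-01  9.000e-01] t 18.6
z [ 0.002  0.001 -1.   ] y [ 0.017 -1.    -0.001] grasp [0.4958 0.2516 0.1143] f [ 0.4  0.3 -0. ] [-0.04  0.13 -0.04] gap 87.9
```

View pics/g.png

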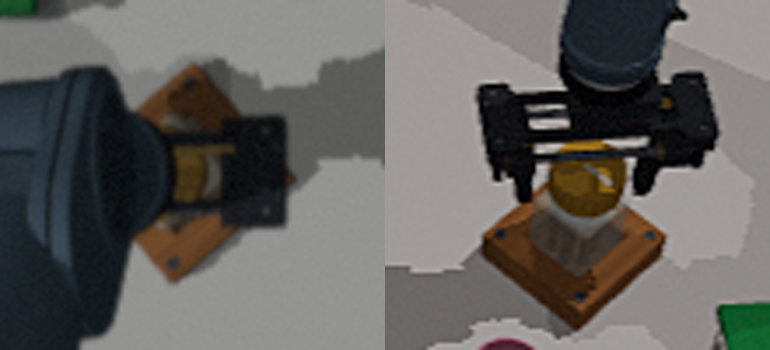

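Call:
carry_out(steps=[0, 0, 3, 0, 0, 0, 0.2, 0, 0, 0, 0, 0, 0, 0.6, 0, 0, 0, 0, 0, 0, 0.6, 0, 0, 0, 0, 0, 0, 0.6, 0, 0, 0, 0, 0, 0, 0.6], newtons=6)

```text
time_s: 19.32
eef_pos: [0.4961, 0.2526, 0.2663]
ee_rot: [-179.8, -0.3, 1.0]
ft_force: [-0.3, -0.1, -1.5]
finger_gap: 0.738
```

```bash
python3 s.py
```

```text
q [-56.6  37.   33.7 109.6 -30.1  42.  -94.3] p [0.4961 0.2526 0.2663] rpy [-179.8   -0.3    1. ] t 19.32
z [ 0.004  0.004 -1.   ] y [ 0.018 -1.    -0.004] grasp [0.4967 0.2532 0.1193] f [-0.3 -0.1 -1.5] [0.15 0.07 0.04] gap 64.9
```

Call:
carry_out(steps=[0, 0, 0, 0, 0, 0, 0.8, 0, 0, 0, 0, 0, 0, 0.8, 0, 0, 0, 0, 0, 0, 0.8, 0, 0, 0, 0, 0, 0.08, 0.8, 0, 0, 0, 0, 0, 0.12, 0.8, 0, 0, 0, 0, 0, 0.12, 0.8], newtons=50)

```text
time_s: 20.08
eef_pos: [0.4961, 0.2529, 0.2663]
ee_rot: [-179.7, -0.3, 19.7]
ft_force: [0.8, 0.0, -2.8]
finger_gap: 0.731
```

```bash
python3 s.py
```

```text
q [-53.1  35.7  28.8 109.4 -25.7  41.  -79.4] p [0.4961 0.2529 0.2663] rpy [-179.7   -0.3   19.7] t 20.07
z [ 0.003  0.006 -1.   ] y [ 0.338 -0.941 -0.005] grasp [0.4966 0.2538 0.1193] f [ 0.8  0.  -2.8] [ 0.1  -0.03 -0.42] gap 64.3
```

Call:
carry_out(steps=[0, 0, 0, 0, 0, 0.12, 0.8, 0, 0, 0, 0, 0, 0.12, 0.8, 0, 0, 0, 0, 0, 0.12, 0.8, 0, 0, 0, 0, 0, 0.12, 0.8, 0, 0, 0, 0, 0, 0.12, 0.8, 0, 0, 0, 0, 0, 0.12, 0.8, 0, 0, 0, 0, 0, 0.12, 0.8, 0, 0, 0, 0, 0, 0.12, 0.8, 0, 0, 0, 0, 0, 0, 0.8])

```text
time_s: 21.2
eef_pos: [0.4972, 0.2523, 0.2662]
ee_rot: [-179.8, -0.5, 76.0]
ft_force: [-1.0, 2.1, -0.5]
finger_gap: 0.728
```

```bash
python3 s.py
```

```text
q [-41.9  33.3  13.9 108.6 -12.8  39.4 -34.3] p [0.4972 0.2523 0.2662] rpy [-179.8   -0.5   76. ] t 21.2
z [-0.002  0.009 -1.   ] y [ 0.97  -0.242 -0.004] grasp [0.4969 0.2536 0.1192] f [-1.   2.1 -0.5] [ 0.3   0.22 -0.1 ] gap 64.1
```

Call:
carry_out(steps=[0, 0, 2, 0, 0, 0, 0.8, 0, 0, 2, 0, 0, 0, 0.8, 0, 0, 0, 0, 0, 0, 0.8])

```text
time_s: 21.58
eef_pos: [0.4972, 0.2518, 0.2704]
ee_rot: [-179.8, -0.4, 75.7]
ft_force: [-1.4, 0.8, -0.0]
finger_gap: 0.73
```

```bash
python3 s.py
```

```text
q [-42.1  33.   14.2 108.5 -12.7  39.9 -34.6] p [0.4972 0.2518 0.2704] rpy [-179.8   -0.4   75.7] t 21.57
z [-0.002  0.008 -1.   ] y [ 0.969 -0.246 -0.004] grasp [0.4968 0.2529 0.1234] f [-1.4  0.8 -0. ] [0.07 0.07 0.01] gap 64.2
```

Call:
carry_out(steps=[0, 0, 6, 0, 0, 0, 0.8, 0, 0, 6, 0, 0, 0, 0.8, 0, 0, 6, 0, 0, 0, 0.8, 0, 0, 6, 0, 0, 0, 0.8, 0, 0, 4, 0, 0, 0, 0.8, 0, 0, 4, -0.008, -0.002, 0, 0.8, 0, 0, 0, 0, 0, 0, 0.8])

```text
time_s: 22.45
eef_pos: [0.4974, 0.2515, 0.3052]
ee_rot: [179.9, 0.0, 75.7]
ft_force: [-0.2, -0.7, 0.4]
finger_gap: 0.727
```

```bash
python3 s.py; python3 - <<'E'
from h import *
a=ctrl.get_image("top")
c=cv2.resize(a[150:280,200:480],None,fx=2.2,fy=2.2,interpolation=2)
b=ctrl.get_image("scene"); e=cv2.resize(b[110:250,190:450],None,fx=2.37,fy=2.37,interpolation=2)
cv2.imwrite("pics/i.png",np.vstack([c,e[:310,:616]])[:,:,::-1])
E
```

```text
q [-43.4  29.9  15.6 107.6 -11.1  43.9 -36.1] p [0.4974 0.2515 0.3052] rpy [179.9   0.   75.7] t 22.45
z [ 0.001 -0.001 -1.   ] y [ 0.969 -0.247  0.001] grasp [0.4975 0.2514 0.1582] f [-0.2 -0.7  0.4] [-0.1   0.08 -0.02] gap 63.9
```

View pics/i.png

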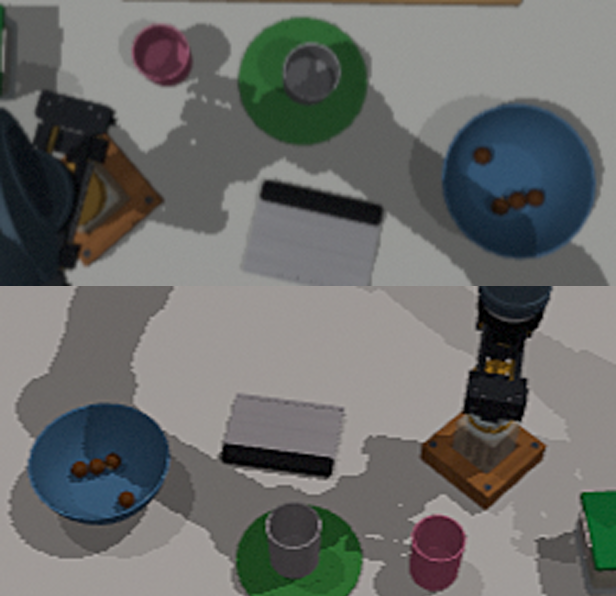

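The lower half shows the jar still seated in the block, with its open neck at about (488,430). The fingers are still closed on the lid above it (gap 64 mm, no load on the wrist). The cup is upright on the trivet at (293,540), and four nuts are in the bowl.

```bash
python3 -c "
from rig import ctrl
print(ctrl.hand_in())"
```

```text
the job is handed in; nothing more can be done
None
```

The job is finished and handed in at about 22.5 s of the 70 s allowed.

- **Cup and nuts:** I tipped all four nuts into the blue bowl. The empty steel cup stands upright on the green trivet, released. The last picture shows four nuts in the bowl, and the bowl looks to be where it started.
- **Lid:** I turned it about 75° counter-clockwise, which should put the collar at about 1.27 rad, allowing for its play. It then lifted with almost no force. It is held level (within about 0.1° by the tool pose) about 39 mm above its closed position, which leaves roughly 17 mm to the rim.
- **Jar:** in the last picture it still sits in its block.
- **Left alone:** I did not touch the rolling pin, the dough divider, the container or the pink look-alike cup.

Checks that fell short:
- The gripper hid the lid in the last picture, so that it is still held rests on the finger gap (64 mm) and the force readings. I had no direct reading of the collar.
- The lid position estimates differed by up to 5 mm in y between cameras and methods. When I closed lightly on the lid, the side force was near zero, which showed the grip was centred.

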